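Level the countertop display riser and hold the spirit level down

TASK

Stand the yellow spirit level upright on the cork strip of the dark wooden riser, lying along the strip, and let go of it; then turn the brass levelling foot by its bar grip until the bubble is centred between the two black lines, and take your hand off the foot. Last, press the level firmly but gently (about 10 N) straight down on the shelf with the bubble still centred, and finish while still holding it pressed. Leave the crockery and other things on the counter where they are.

Things in the scene. Friction and masses are not known exactly. Their poses are not given: they have to be found in the camera images.
- level: yellow spirit level, 180 long (its x) x 24 wide (y) x 40 high (z), 0.1 to 0.2 kg, the same both ways round, upright on the counter at the start. Origin: centre of its underside. A green vial window 60 x 13 mm lies in the middle of its flat top, with a white bubble 11 x 9 mm and two black lines 9 mm either side of the middle.
- bubble (a joint): place of the bubble along the vial, which is bent to a 500 mm radius: rad, 0 = centred, positive towards the level's +x end, range +-0.048; 10 mrad are 5 mm along the level. It moves to the higher end and reads the slope of the level along its x axis; it settles within about 1 s. Centred: the bubble lies between the two lines (within 7 mrad, 3.5 mm).
- shelf: riser's board, dark wood, brass front edge, 160 (its x) x 340 (y) x 18 mm, top face about 71 mm above the counter. Origin: on the hinge axis (along its x), 20 mm from its +y end and 21 mm below its top. Its -y end stands on the levelling foot and starts too low by 12 to 43 mrad, the amount not known beforehand (the counter is not true). Otherwise fixed; its yaw varies.
- spot (a point): middle of the cork strip, on the shelf's top face, 100 mm from the hinge axis; the strip is 50 (shelf x) x 200 mm (shelf y) and level with the board
- foot_grip (a point): on the axis of the brass levelling foot, 285 mm from the hinge axis at the shelf's -y end, 31 mm above the shelf's top face, at the height to grip. The grip is an upright bar 14 mm thick, 42 long, its top 11 mm above this point; 22 mm below this point it stands on a disc 42 mm across.
- foot (a joint): angle of the levelling foot, rad, 0 to 6.2, growing clockwise seen from above; at 0 the bar lies along the shelf's x axis. Each radian clockwise raises the foot's end by 3.7 mm (the grip rises with it) and slopes the shelf by 13 mrad; it stays where it is left. The value at which the shelf is level is not known beforehand (1.7 to 3.4).
- bowl_white: bystander, to be left alone: white bowl, 130 mm across, 60 high; origin under its middle
- bowl_green: bystander, to be left alone: small green bowl, 96 mm across, 42 high; origin under its middle
- cup_white: bystander, to be left alone: white cup, 68 mm across, 70 high; origin under its middle
- jar_amber: bystander, to be left alone: amber jar with brass cap, 72 mm across, 100 high; origin under its middle
- plate_green: bystander, to be left alone: green plate, 170 mm across, 18 high; origin under its middle
- driver: bystander, to be left alone: green-handled screwdriver lying flat; origin under its middle
- brass_pull: bystander, to be left alone: brass cabinet pull, bar 140 x 14 x 14 mm; origin under its middle
There are look-alikes about, which are no part of the job. Of the things shaped like the level, the yellow one is meant.

How it is judged (in metres and radians):
On the way, in this order (a step that is already met when the one before it is completed fails the run):
1. the spirit level stands on the cork strip, let go of, its bubble off centre (horizontal distance between level and spot below 0.04 m and z of level in the frame of spot between -0.006 and 0.006 m and angle between the x axis of level and the y axis of shelf, either way round below 0.2 rad and angle between level's own z axis and vertical below 0.12 rad and contact force between the fingers and level below 0.1 N and linear speed of level below 0.02 m/s and (value of joint bubble above 0.009 rad or value of joint bubble below -0.009 rad)), for 0.2 s.
2. the foot has been turned until the bubble is centred and is let go of, the level still on the strip (horizontal distance between level and spot below 0.04 m and z of level in the frame of spot between -0.006 and 0.006 m and angle between the x axis of level and the y axis of shelf, either way round below 0.2 rad and angle between level's own z axis and vertical below 0.12 rad and value of joint bubble between -0.007 and 0.007 rad and angle between shelf's own z axis and vertical below 0.01 rad and contact force between the fingers and foot below 0.1 N), for 0.3 s.
At the end, for the whole second after the job is handed in: Still pressed: level upright and flat on the shelf, middle within 40 mm of the cork strip's, within 0.2 rad of the shelf's length; bubble within 3.5 mm of centre, shelf within 10 mrad of true; 4 to 30 N between level and shelf; fingers (over 2 N) on the level, not on the foot (all of step 2 and contact force between level and shelf between 4 and 30 N and contact force between the fingers and level above 2 N and linear speed of level below 0.02 m/s); the arm keeps its last pose, push and grip.
It fails at once if the level is pressed or struck down on the shelf with more than 45 N (contact force between level and shelf above 45 N).
It fails at once if the crockery or other things on the counter are disturbed (moved by more than 30 mm) (distance of any of bowl_white, bowl_green, cup_white, jar_amber, plate_green, driver, brass_pull from where it was at the start of the episode above 0.03 m).
It also fails if it takes over 72 s, if anything falls off the work surface, if the arm or the gripper's body presses on something with over 40 N, if the wrist force passes 120 N, or if a joint passes its speed limit or range.

ROBOT

A 6-joint arm with a two-finger parallel gripper is mounted at the origin on the work surface. World frame = base frame: x ahead of the robot, y to its left, z up, the work surface at z = 0. Lengths are in m, angles in degrees, forces in N, time in s.
With the tool pointing down it reaches from about 0.3 to 0.875 m from the base axis. Payload 4.2 kg.
Tool frame: the origin (TCP) lies where the fingers leave the gripper's body, on its centre line; the fingertips stand 73 mm ahead of it and the grasp point (between the pads) lies 54 mm ahead of it; z points along the fingers, y is the line along which they close (so a half turn about z gives the same grasp; the last joint's range is limited). The gripper opens to 85 mm and grips with 20 to 120 N. Pads are 22 mm wide; open, the fingers measure 114 mm over their backs; the gripper's body (76 mm by 85 mm) begins 54 mm behind the grasp point. The pads swing forward as they close: fully open they stand 13 mm farther back than shut.
Start: joints at [-73.167, 18.312, 89.639, -0, 72.044, -1.146], TCP at [0.177, -0.547, 0.304] pointing down, gripper open.
Joint ranges: [-177.97, 177.97], [-48.28, 115.42], [12.27, 149.76], [-77.06, 257.06], [2.81, 150.46], [-146.56, 146.56]. Speed limits (degrees/s): [147.25, 147.25, 180, 180, 180, 180].

INTERFACE

Orientations are given as a 3x3 rotation matrix whose columns are the frame's x, y, z axes.
In Python, from rig import env gives the robot as it stands.
- The arm moves only by the tool apply_moves, never from a script. Its argument "series" is a list of rows, each a list of 3 entries, a list of its own where there are three numbers: the closure, from -1 (fully open) to 1 (shut), then the shift along the tool's x, y, z scaled (see below), then the turn, a rotation vector about the tool's x, y, z scaled (see below). A call has 1 to 10 rows; each row is the pose to reach, as a shift and turn from the pose commanded when the call began, along the tool's axes at that moment; what a row does not reach only later rows make up. The controller multiplies each number of a shift by 0.3 m and each number of a turn by pi/4 rad. A row lasts 1/10 s, in which the tool goes at most 50 mm and 8.59 degrees, less where a joint would pass 70% of its speed; a pose out of reach is approached as far as the arm can. A call with a number of a shift or a turn outside -1 to 1 is refused whole. A call with a gripper value outside its range is refused whole. The fingers move at their own pace and stop on an object; the grip force is fixed at half the most. Time passes only in rows, so rows that repeat a pose let the fingers close. It gives the time, the measured TCP pose, the force, the opening and the grip force at its end, in the units of the state.
- env.get_state(): the state, without advancing time (a new reading comes with each control period).
- env.capture(name): name is "scene" or "top" or "wrist"; returns the picture (420x560x3 uint8, red, green, blue); there is no depth.
- env.camera_model(name): a dict with "mtx" (3x3 intrinsics, pixels), "world_from_camera" (4x4, takes a point from camera to world coordinates); the wrist camera has in their place "tool_from_camera" (4x4, takes a point from camera to tool coordinates, whose origin is the TCP and whose axes are the flange's). Camera axes: x right, y up, looking along -z (the intrinsics and any distortion apply to the point x, -y, -z); pixel columns grow to the right and rows downward; lengths in m; the calibration is good to about 2 mm. A picture is of the moment at which its call begins: read the wrist's pose just before it. camera_model takes no time and is no camera call.
- env.job_done(): hands the job in; it is judged then, once.
Trained networks look in the newest picture that a camera, given by its name, has taken for a name from the list of things; names that differ only in an ending like _2 or _b are one class to them, and where a whole thing is asked for, a point or a joint stands for the part that bears it (a point fixed in the world has none). Each returns a list of dicts, best first, with "conf" (0 to 1); they miss things now and then, are a little off and sometimes report something else, mostly with a low value. They report only what shows in the picture. A call takes as long as a camera call. They do not tell look-alikes from the thing itself.
- env.spot_in(camera, query): "position" ([column, row] in pixels, amid what is visible of it).
- env.spot_point(camera, query): "position" ([column, row] in pixels: a listed point, or the origin of a listed thing).
The state is a dict: "t": time; "q": joint angles; "qvel": joint speeds; "effort": joint torques, N m; "position": TCP position; "ee_rot": TCP orientation; "ft_force": force on the tool from outside, world axes, zero at the start; "wrist_torque": the same for the moment, N m; "opening": finger opening in m; "finger_force": force on a finger pad.
Only numpy, scipy, OpenCV 4.12 (cv2) and the standard library are available. Lean on these libraries where they do the work, as an engineer would, in place of code of your own. Each camera call takes 0.05 s, during which the arm holds its last target. There are 200 camera calls.

## Working session

There is one attempt and no reset: what is moved stays moved. The work goes in short steps, Python scripts to look and compute and a tool call to move; the robot and the scene stay as the last step left them, time stands still between calls to the robot, and variables do not carry over. Pictures are saved under pics/ and viewed, at most 10 in all, crops included, and the job is handed in when it is done.

Besides the shell and the picture viewer there is one more tool, called as name(argument=value, ...), one argument or row to a line, values as JSON. apply_moves: Moves the arm, as the interface text tells. Shifts and turns lie within -1 to 1; 1 stands for 0.3 m of shift or pi/4 rad of turn. Its arguments: {"type":"object","properties":{"series":{"type":"array","items":{"type":"array"}}},"required":["series"]}

```bash
mkdir -p pics; cat > h.py <<'E'
import numpy as np, cv2
from rig import env
def cam(n):
    m=env.camera_model(n); K=np.array(m['mtx'])
    if 'world_from_camera' in m: T=np.array(m['world_from_camera'])
    else:
        s=env.get_state(); W=np.eye(4); W[:3,:3]=s['ee_rot']; W[:3,3]=s['position']; T=W@np.array(m['tool_from_camera'])
    return K,T,m
def px2w(n,uv,z):
    K,T,m=cam(n); d=np.linalg.inv(K)@[uv[0],uv[1],1]; d=T[:3,:3]@[d[0],-d[1],-d[2]]; o=T[:3,3]
    return o+d*(z-o[2])/d[2]
def w2px(n,p):
    K,T,m=cam(n); c=T[:3,:3].T@(np.array(p)-T[:3,3]); q=K@[c[0],-c[1],-c[2]]; return q[:2]/q[2]
def save(n,f,box=None,s=1):
    im=env.capture(n); 
    cv2.imwrite('pics/raw_'+f,im[:,:,::-1])
    if box: im=im[box[1]:box[3],box[0]:box[2]]
    cv2.imwrite('pics/'+f,cv2.resize(im[:,:,::-1],None,fx=s,fy=s,interpolation=cv2.INTER_CUBIC)); return im
E
python3 - <<'E'
from h import *
np.set_printoptions(precision=4,suppress=True)
a=save('top','top.png'); b=save('scene','scene.png')
cv2.imwrite('pics/both.png',cv2.resize(np.hstack([a,b])[:,:,::-1],(800,300)))
print(env.camera_model('top').keys(),cam('top')[:2],cam('scene')[1])
for q in ['level','shelf']:
  print(q,[(np.round(d['position']),round(d['conf'],2)) for d in env.spot_in('top',q)])
for q in ['spot','foot_grip','level','shelf']:
  for c in ['top','scene']:
    print(q,c,[(np.round(d['position'],1),round(d['conf'],2)) for d in env.spot_point(c,q)])
s=env.get_state();print(s['t'],s['position'],s['ee_rot'])
E
```

```text
dict_keys(['mtx', 'world_from_camera']) (array([[451.2073,   0.    , 280.1046],
       [  0.    , 451.2073, 206.8159],
       [  0.    ,   0.    ,   1.    ]]), array([[-0.0097,  0.9891, -0.1471,  0.4089],
       [-0.9997, -0.0065,  0.0221,  0.0103],
       [ 0.0209,  0.1473,  0.9889,  1.0561],
       [ 0.    ,  0.    ,  0.    ,  1.    ]])) [[-0.6113 -0.6719  0.4182  1.1055]
 [ 0.7914 -0.5229  0.3167  0.4105]
 [ 0.0059  0.5245  0.8514  0.9772]
 [ 0.      0.      0.      1.    ]]
level [(array([362., 312.]), 0.91), (array([472., 279.]), 0.84), (array([408., 222.]), 0.82)]
shelf [(array([230., 205.]), 0.78)]
spot top [(array([207.3, 204. ]), 0.58), (array([293. , 199.5]), 0.25)]
spot scene [(array([340.5, 194.7]), 0.59)]
foot_grip top [(array([293.9, 195. ]), 0.83)]
foot_grip scene [(array([282.2, 156.1]), 0.77), (array([340.5, 193.1]), 0.74)]
level top [(array([357.9, 306.7]), 0.95), (array([403.1, 221.9]), 0.81), (array([468.2, 280.2]), 0.62)]
level scene [(array([221.9,  83.5]), 0.92), (array([225.3, 124.3]), 0.67)]
shelf top [(array([165.1, 207. ]), 0.7)]
shelf scene [(array([374.5, 219.4]), 0.75)]
0.6 [ 0.1775 -0.5469  0.3039] [[ 0.9512  0.3087  0.    ]
 [ 0.3087 -0.9512 -0.    ]
 [ 0.      0.     -1.    ]]
```

View pics/top.png

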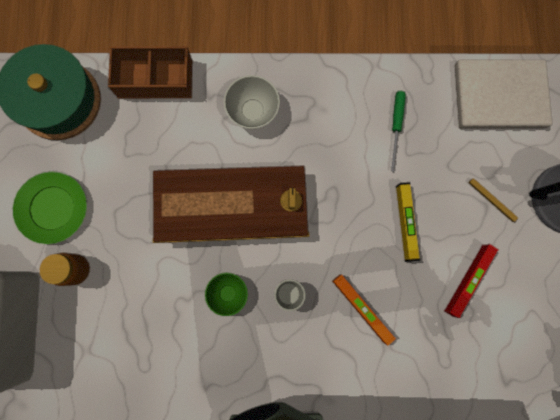

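Three level-shaped things: orange (363,310), red (472,280), yellow (408,222). The one at (408,222) fits the description. I'll confirm it in a crop and measure it.

```bash
python3 - <<'E'
from h import *
np.set_printoptions(precision=4,suppress=True)
im=cv2.imread('pics/raw_top.png'); 
a=im[170:350,320:510]; b=im[150:260,140:320]
cv2.imwrite('pics/crop.png',np.vstack([cv2.resize(a,(540,512)[:2])[:300*2],]))
big=np.hstack([cv2.resize(a,(400,379),interpolation=cv2.INTER_CUBIC),cv2.copyMakeBorder(cv2.resize(b,(400,244),interpolation=cv2.INTER_CUBIC),0,135,0,0,cv2.BORDER_CONSTANT)])
cv2.imwrite('pics/crop.png',big)
hsv=cv2.cvtColor(im,cv2.COLOR_BGR2HSV)
print(hsv[195,404],hsv[250,412],hsv[285,343],hsv[240,410])
m=np.zeros(im.shape[:2],np.uint8); m[175:270,390:428]=255
y=cv2.inRange(hsv,(15,120,60),(75,255,255))&m
pts=cv2.findNonZero(y); r=cv2.minAreaRect(pts); print(r)
box=cv2.boxPoints(r)
for p in box: print(p,px2w('top',p,.04))
print('centre',px2w('top',r[0],.04))
for p in [(153,171),(305,167),(308,236),(154,241)]: print('shelf',p,px2w('top',p,.069))
for p in [(161.5,193),(252,190.5),(253.5,213),(162,216)]: print('cork',p,px2w('top',p,.069))
print('grip',px2w('top',(293.9,195),.095),px2w('scene',(282.2,156.1),.095),px2w('top',(207.3,204),.07),px2w('scene',(340.5,194.7),.07))
E
```

```text
[ 25 215 164] [ 24 212 154] [ 13 235 156] [ 25 215 164]
((407.2308349609375, 221.34616088867188), (75.66118621826172, 15.00820255279541), 82.87498474121094)
[395.0923 184.7385] [ 0.6098 -0.2781  0.04  ]
[409.9847 182.8769] [ 0.614  -0.3129  0.04  ]
[419.3693 257.9539] [ 0.4415 -0.3252  0.04  ]
[404.477  259.8154] [ 0.4376 -0.2912  0.04  ]
centre [ 0.5246 -0.3019  0.04  ]
shelf (153, 171) [0.6382 0.2704 0.069 ]
shelf (305, 167) [ 0.6457 -0.0685  0.069 ]
shelf (308, 236) [ 0.4906 -0.0723  0.069 ]
shelf (154, 241) [0.4824 0.2633 0.069 ]
cork (161.5, 193) [0.5883 0.2502 0.069 ]
cork (252, 190.5) [0.5928 0.0504 0.069 ]
cork (253.5, 213) [0.5423 0.0471 0.069 ]
cork (162, 216) [0.5371 0.2476 0.069 ]
grip [ 0.5775 -0.0412  0.095 ] [ 0.5701 -0.0383  0.095 ] [0.5629 0.1488 0.07  ] [0.5611 0.1486 0.07  ]
```

View pics/crop.png

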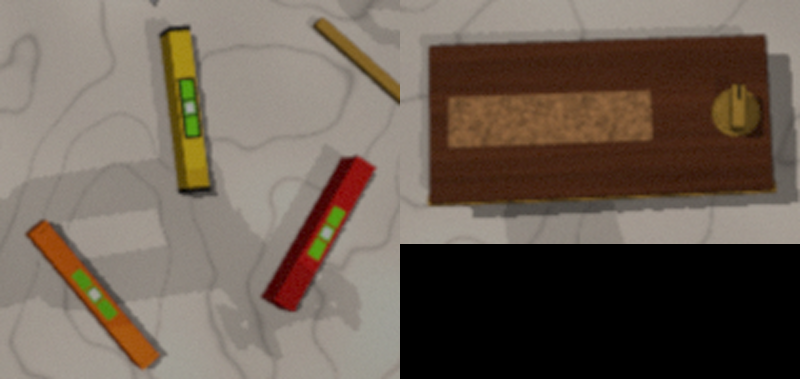

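The picture shows yellow at (408,222) in the top view, with a green vial and black ends. The other two are clearly orange (363,310) and red (472,280), so yellow is the right one. The bar grip at about (292,198) lies along the shelf's x. I'm starting to move.

apply_moves(
  series=[
    [-0.4, [0.2, -0.06, 0.05], [0, 0, 0.1]],
    [-0.4, [0.4, -0.12, 0.1], [0, 0, 0.2]],
    [-0.4, [0.6, -0.2, 0.17], [0, 0, 0.31]],
    [-0.4, [0.75, -0.2, 0.17], [0, 0, 0.31]],
    [-0.4, [0.75, -0.2, 0.17], [0, 0, 0.31]],
    [-0.4, [0.75, -0.2, 0.17], [0, 0, 0.31]],
  ],
)

```text
t: 1.2
position: [0.3763, -0.418, 0.2521]
ee_rot: [[0.997, 0.075, 0.001], [0.075, -0.997, 0.002], [0.001, -0.002, -1.0]]
ft_force: [-1.4, -0.7, 0.6]
opening: 0.0595
finger_force: 0.0
```

```bash
cat >> h.py <<'E'
def plan(p,yaw):
    "scaled shift/turn to TCP p with tool down, tool x at yaw(deg)"
    s=env.get_state(); R=np.array(s['ee_rot'])
    a=np.radians(yaw); T=np.array([[np.cos(a),np.sin(a),0],[np.sin(a),-np.cos(a),0],[0,0,-1]])
    d=R.T@(np.array(p)-s['position'])
    rv=cv2.Rodrigues(R.T@T)[0].ravel()
    print('t',s['t'],'pos',np.round(s['position'],4),'shift',np.round(d/.3,3),'turn',np.round(rv/(np.pi/4),3),'q6',s['q'][5])
E
python3 - <<'E'
from h import *
plan((.525,-.309,.2),4.1)
for p in [(410.2,220.8)]: print(px2w('top',p,.04))
print(px2w('top',(292.1,198),.106))
E
```

```text
t 1.2 pos [ 0.3763 -0.418   0.2521] shift [ 0.521 -0.324  0.174] turn [-0.002 -0.001  0.005] q6 36.42142763862696
[ 0.52584906 -0.30879404  0.04      ]
[ 0.56910306 -0.03669915  0.106     ]
```

apply_moves(
  series=[
    [-0.4, [0.26, -0.16, 0.09], [0, 0, 0]],
    [-0.4, [0.52, -0.325, 0.17], [0, 0, 0]],
    [-0.4, [0.52, -0.325, 0.17], [0, 0, 0]],
    [-0.4, [0.52, -0.325, 0.17], [0, 0, 0]],
    [-0.4, [0.52, -0.325, 0.17], [0, 0, 0]],
    [-0.4, [0.52, -0.325, 0.17], [0, 0, 0]],
    [-0.4, [0.52, -0.325, 0.17], [0, 0, 0]],
  ],
)

```text
t: 1.9
position: [0.5209, -0.3133, 0.2024]
ee_rot: [[0.998, 0.069, -0.0], [0.069, -0.998, -0.001], [-0.0, 0.001, -1.0]]
ft_force: [0.2, 0.4, 0.2]
opening: 0.0595
finger_force: 0.0
```

```bash
python3 - <<'E'
from h import *
plan((.525,-.309,.079),4.1)
im=save('wrist','w1.png')
hsv=cv2.cvtColor(im,cv2.COLOR_RGB2HSV)
y=cv2.inRange(hsv,(20,120,50),(33,255,255))
n,l,st,c=cv2.connectedComponentsWithStats(cv2.morphologyEx(y,cv2.MORPH_CLOSE,np.ones((25,25))))
print(st,c)
i=1+st[1:,4].argmax(); r=cv2.minAreaRect(np.argwhere(l==i)[:,::-1].astype(np.float32)); print(r)
for p in cv2.boxPoints(r): print(p,px2w('wrist',p,.04))
g=cv2.inRange(hsv,(40,120,50),(80,255,255)); n,l,st,c=cv2.connectedComponentsWithStats(g);i=1+st[1:,4].argmax()
print(c[i],px2w('wrist',c[i],.04), px2w('wrist',r[0],.04))
E
```

```text
t 1.9 pos [ 0.5209 -0.3133  0.2024] shift [ 0.015 -0.014  0.411] turn [ 0.001  0.    -0.003] q6 53.96238443672022
[[     0      0    560    420 226075]
 [   490     75     70    113   2562]
 [   255     86     36    223   6132]
 [   405    389      3      3      3]
 [   129    393     31     27    428]] [[277.0614044  210.49683512]
 [531.59562842 125.82279469]
 [273.56686236 193.61562296]
 [406.         390.        ]
 [142.67523364 410.16121495]]
((272.5, 197.0), (222.0, 35.0), 90.0)
[255.  86.] [ 0.61026934 -0.29033451  0.04      ]
[290.  86.] [ 0.61181827 -0.31319427  0.04      ]
[290. 308.] [ 0.44155707 -0.32633744  0.04      ]
[255. 308.] [ 0.43963219 -0.29767249  0.04      ]
[273.14137484 191.5538262 ] [ 0.53955678 -0.30652417  0.04      ] [ 0.53541973 -0.3063073   0.04      ]
```

View pics/w1.png

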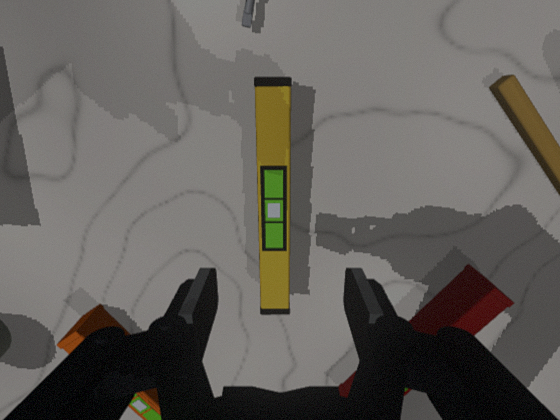

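The level stands at image centre (273,208), upright and parallel to the fingers. I'll descend and grasp it.

apply_moves(
  series=[
    [-0.4, [0.02, -0.015, 0.1], [0, 0, 0]],
    [-0.4, [0.02, -0.015, 0.22], [0, 0, 0]],
    [-0.4, [0.02, -0.015, 0.34], [0, 0, 0]],
    [-0.4, [0.02, -0.015, 0.41], [0, 0, 0]],
    [-0.4, [0.02, -0.015, 0.41], [0, 0, 0]],
    [1, [0.02, -0.015, 0.41], [0, 0, 0]],
    [1, [0.02, -0.015, 0.41], [0, 0, 0]],
    [1, [0.02, -0.015, 0.41], [0, 0, 0]],
    [1, [0.02, -0.015, 0.41], [0, 0, 0]],
    [1, [0.02, -0.015, 0.41], [0, 0, 0]],
  ],
)

```text
t: 2.95
position: [0.5282, -0.3081, 0.0811]
ee_rot: [[0.998, 0.07, 0.003], [0.07, -0.998, -0.003], [0.003, 0.003, -1.0]]
ft_force: [-1.2, -2.2, 7.0]
opening: 0.0231
finger_force: 60.1
```

```bash
python3 - <<'E'
from h import *
plan((.56,.149,.25),91.35)
E
```

```text
t 2.95 pos [ 0.5282 -0.3081  0.0811] shift [ 0.214 -1.511 -0.567] turn [ 0.006 -0.    -1.94 ] q6 54.67481717435837
```

apply_moves(
  series=[
    [1, [0, 0, -0.1], [0, 0, 0]],
    [1, [0, 0, -0.25], [0, 0, 0]],
    [1, [0, 0, -0.4], [0, 0, 0]],
    [1, [0, 0, -0.5], [0, 0, 0]],
    [1, [0.03, -0.15, -0.55], [0, 0, -0.19]],
    [1, [0.06, -0.3, -0.55], [0, 0, -0.38]],
    [1, [0.08, -0.45, -0.55], [0, 0, -0.57]],
    [1, [0.1, -0.6, -0.55], [0, 0, -0.76]],
    [1, [0.1, -0.75, -0.55], [0, 0, -0.95]],
    [1, [0.1, -0.75, -0.55], [0, 0, -0.95]],
  ],
)

```text
t: 3.95
position: [0.5405, -0.076, 0.2441]
ee_rot: [[0.68, 0.734, -0.001], [0.734, -0.68, 0.002], [0.001, -0.002, -1.0]]
ft_force: [-0.6, -1.4, -2.3]
opening: 0.0232
finger_force: 59.8
```

```bash
python3 - <<'E'
from h import *
plan((.565,.149,.2),91.35)
print(env.get_state()['opening'],env.get_state()['finger_force'])
E
```

```text
t 3.95 pos [ 0.5405 -0.076   0.2441] shift [ 0.605 -0.449  0.149] turn [-0.002 -0.002 -0.981] q6 33.49278841596608
0.0231739918877468 59.79026734828949
```

apply_moves(
  series=[
    [1, [0.12, -0.09, 0], [0, 0, -0.19]],
    [1, [0.24, -0.18, 0], [0, 0, -0.38]],
    [1, [0.36, -0.27, 0.03], [0, 0, -0.57]],
    [1, [0.48, -0.36, 0.08], [0, 0, -0.76]],
    [1, [0.605, -0.45, 0.15], [0, 0, -0.95]],
    [1, [0.605, -0.45, 0.15], [0, 0, -0.98]],
    [1, [0.605, -0.45, 0.15], [0, 0, -0.98]],
    [1, [0.605, -0.45, 0.15], [0, 0, -0.98]],
    [1, [0.605, -0.45, 0.15], [0, 0, -0.98]],
  ],
)

```text
t: 4.85
position: [0.5678, 0.1425, 0.1997]
ee_rot: [[-0.013, 1.0, 0.001], [1.0, 0.013, -0.0], [-0.0, 0.001, -1.0]]
ft_force: [0.5, 0.2, -0.9]
opening: 0.023
finger_force: 59.8
```

```bash
python3 - <<'E'
from h import *
plan((.565,.149,.153),91.35)
im=save('scene','s1.png',(180,60,500,300),2.5)
E
```

```text
t 4.85 pos [0.5678 0.1425 0.1997] shift [ 0.022 -0.009  0.156] turn [ 0.002  0.    -0.014] q6 12.268654663899982
```

View pics/s1.png

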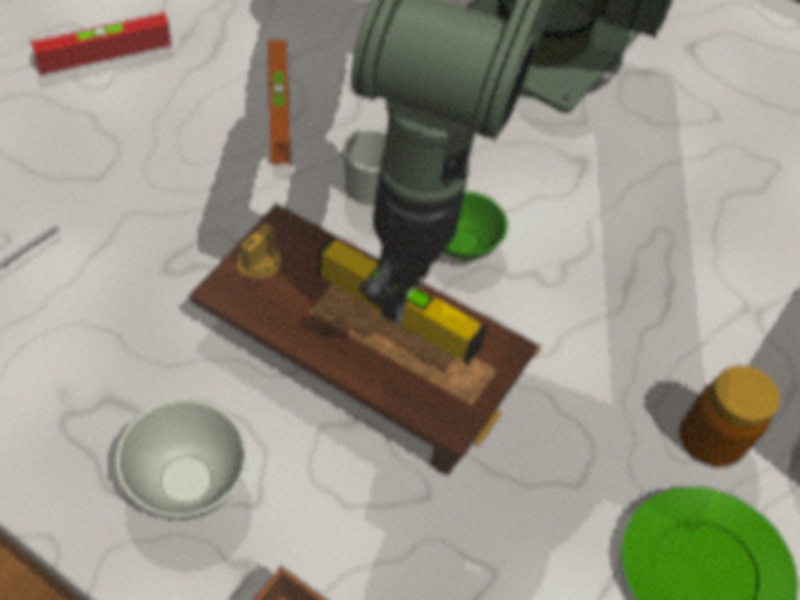

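The level hangs over the cork strip, parallel to it; in the crop its ends are at (330,258) and (480,338). I'm lowering it with a slight tilt to match the slope.

apply_moves(
  series=[
    [1, [0.022, -0.009, 0.05], [0, 0.03, -0.014]],
    [1, [0.022, -0.009, 0.1], [0, 0.03, -0.014]],
    [1, [0.022, -0.009, 0.13], [0, 0.03, -0.014]],
    [1, [0.022, -0.009, 0.14], [0, 0.03, -0.014]],
    [1, [0.022, -0.009, 0.147], [0, 0.03, -0.014]],
    [1, [0.022, -0.009, 0.147], [0, 0.03, -0.014]],
  ],
)

```text
t: 5.5
position: [0.5649, 0.1504, 0.1551]
ee_rot: [[-0.026, 1.0, 0.0], [0.999, 0.026, 0.024], [0.024, 0.001, -1.0]]
ft_force: [-0.6, -0.7, -2.5]
opening: 0.0232
finger_force: 59.9
```

apply_moves(
  series=[
    [1, [0, 0, 0.003], [0, 0, 0]],
    [1, [0, 0, 0.006], [0, 0, 0]],
    [1, [0, 0, 0.01], [0, 0, 0]],
    [1, [0, 0, 0.01], [0, 0, 0]],
  ],
)

```text
t: 5.9
position: [0.5646, 0.1506, 0.1517]
ee_rot: [[-0.026, 1.0, -0.001], [0.999, 0.026, 0.023], [0.023, -0.0, -1.0]]
ft_force: [0.0, 0.1, -2.1]
opening: 0.0228
finger_force: 59.9
```

apply_moves(
  series=[
    [1, [0, 0, 0.003], [0, 0, 0]],
    [1, [0, 0, 0.005], [0, 0, 0]],
    [1, [0, 0, 0.005], [0, 0, 0]],
  ],
)

```text
t: 6.2
position: [0.5646, 0.1506, 0.1502]
ee_rot: [[-0.026, 1.0, -0.001], [0.999, 0.026, 0.023], [0.023, -0.0, -1.0]]
ft_force: [0.9, 0.2, -1.4]
opening: 0.0233
finger_force: 59.9
```

apply_moves(
  series=[
    [1, [0, 0, 0.003], [0, 0, 0]],
    [1, [0, 0, 0.003], [0, 0, 0]],
  ],
)

```text
t: 6.4
position: [0.5647, 0.1506, 0.1498]
ee_rot: [[-0.026, 1.0, -0.0], [0.999, 0.026, 0.024], [0.024, 0.0, -1.0]]
ft_force: [-1.1, -0.8, 0.4]
opening: 0.0231
finger_force: 60.4
```

apply_moves(
  series=[
    [1, [0, 0, 0.003], [0, 0, 0]],
    [1, [0, 0, 0.003], [0, 0, 0]],
  ],
)

```text
t: 6.6
position: [0.5647, 0.1505, 0.1495]
ee_rot: [[-0.026, 1.0, 0.0], [0.999, 0.026, 0.024], [0.024, 0.001, -1.0]]
ft_force: [-2.6, -2.5, 5.5]
opening: 0.0231
finger_force: 60.9
```

apply_moves(
  series=[
    [-0.3, [0, 0, 0], [0, 0, 0]],
    [-0.3, [0, 0, 0], [0, 0, 0]],
    [-0.3, [0, 0, 0], [0, 0, 0]],
    [-0.3, [0, 0, 0], [0, 0, 0]],
    [-0.3, [0, 0, -0.05], [0, 0, 0]],
    [-0.3, [0, 0, -0.15], [0, 0, 0]],
    [-0.3, [0, 0, -0.25], [0, 0, 0]],
    [-0.3, [0, 0, -0.35], [0, -0.03, 0]],
    [-0.3, [0, 0, -0.35], [0, -0.03, 0]],
  ],
)

```text
t: 7.5
position: [0.5666, 0.1489, 0.2579]
ee_rot: [[-0.027, 1.0, 0.009], [1.0, 0.027, 0.002], [0.002, 0.009, -1.0]]
ft_force: [0.3, 0.2, -0.0]
opening: 0.0558
finger_force: 0.0
```

```bash
python3 - <<'E'
from h import *
im=save('wrist','w2.png')
plan((.569,-.037,.25),181.35)
plan((.569,-.037,.25),151.35)
E
```

```text
t 7.55 pos [0.5656 0.1486 0.2556] shift [-0.619 -0.005  0.018] turn [ 0.006  0.004 -1.996] q6 12.07148995037962
t 7.55 pos [0.5656 0.1486 0.2556] shift [-0.619 -0.005  0.018] turn [ 0.006  0.002 -1.329] q6 12.07148995037962
```

View pics/w2.png

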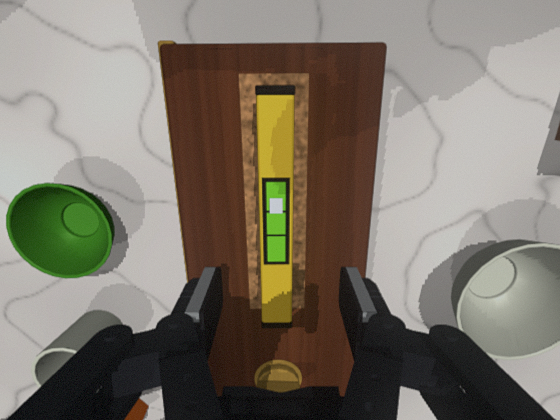

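The level stands upright in the middle of the strip. The bubble is at (276,205) and the vial middle at row 222, so it reads about 23 mrad off, high towards the hinge end. Now I'll go to the foot.

apply_moves(
  series=[
    [-0.3, [-0.1, 0, 0], [0, 0, -0.18]],
    [-0.3, [-0.2, 0, 0], [0, 0, -0.36]],
    [-0.3, [-0.3, 0, 0], [0, 0, -0.54]],
    [-0.3, [-0.4, 0, 0], [0, 0, -0.72]],
    [-0.3, [-0.5, 0, 0], [0, 0, -0.9]],
    [-0.3, [-0.62, 0, 0], [0, 0, -1]],
    [-0.3, [-0.62, 0, 0], [0, 0, -1]],
  ],
)

```text
t: 8.25
position: [0.569, -0.0411, 0.2519]
ee_rot: [[-0.723, 0.691, -0.002], [0.691, 0.723, -0.001], [0.001, -0.003, -1.0]]
ft_force: [-1.1, 0.1, -0.6]
opening: 0.0555
finger_force: 0.0
```

apply_moves(
  series=[
    [-0.3, [0, 0, 0], [0, 0, -0.18]],
    [-0.3, [0, 0, 0], [0, 0, -0.36]],
    [-0.3, [0, 0, 0], [0, 0, -0.54]],
    [-0.3, [0, 0, 0], [0, 0, -0.72]],
    [-0.3, [0, 0, 0], [0, 0, -0.9]],
    [-0.3, [0, 0, 0], [0, 0, -0.995]],
    [-0.3, [0, 0, 0], [0, 0, -0.995]],
    [-0.3, [0, 0, 0], [0, 0, -0.995]],
    [-0.3, [0, 0, 0], [0, 0, -0.995]],
  ],
)

```text
t: 9.15
position: [0.5694, -0.0374, 0.253]
ee_rot: [[-1.0, -0.021, -0.001], [-0.021, 1.0, 0.0], [0.001, 0.0, -1.0]]
ft_force: [-0.0, 0.0, -0.1]
opening: 0.0555
finger_force: 0.0
```

```bash
python3 - <<'E'
from h import *
s=env.get_state()
im=save('wrist','w3.png')
for q in ['foot_grip','spot','level']: print(q,[(np.round(d['position'],1),round(d['conf'],2),px2w('wrist',d['position'],{'foot_grip':.095,'spot':.069,'level':.069}[q])) for d in env.spot_point('wrist',q)])
plan((.569,-.037,.153),181.35)
print(w2px('wrist',(.569,-.037,.105)))
E
```

```text
foot_grip [(array([280. , 218.7]), 0.67, array([ 0.57114471, -0.03737579,  0.095     ]))]
spot []
level [(array([513.7, 207.2]), 0.63, array([0.56714345, 0.15063666, 0.069     ]))]
t 9.35 pos [ 0.5696 -0.0377  0.2534] shift [0.002 0.002 0.335] turn [-0.     0.    -0.002] q6 -96.19489361497172
[280.73173438 220.61371513]
```

View pics/w3.png

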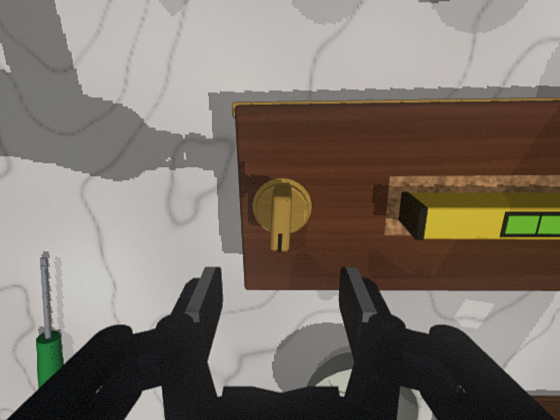

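The bar sits at (281,216) on its disc, square to the fingers. I'll descend and grip it.

apply_moves(
  series=[
    [-0.3, [0.002, 0.002, 0.12], [0, 0, 0]],
    [-0.3, [0.002, 0.002, 0.24], [0, 0, 0]],
    [-0.3, [0.002, 0.002, 0.32], [0, 0, 0]],
    [-0.3, [0.002, 0.002, 0.345], [0, 0, 0]],
    [-0.3, [0.002, 0.002, 0.345], [0, 0, 0]],
    [1, [0.002, 0.002, 0.345], [0, 0, 0]],
    [1, [0.002, 0.002, 0.345], [0, 0, 0]],
    [1, [0.002, 0.002, 0.345], [0, 0, 0]],
    [1, [0.002, 0.002, 0.345], [0, 0, 0]],
    [1, [0.002, 0.002, 0.345], [0, 0, 0]],
  ],
)

```text
t: 10.35
position: [0.5697, -0.0371, 0.1514]
ee_rot: [[-1.0, -0.022, 0.003], [-0.022, 1.0, 0.0], [-0.003, 0.0, -1.0]]
ft_force: [-0.8, -0.9, 6.7]
opening: 0.0129
finger_force: 59.1
```

apply_moves(
  series=[
    [1, [0, 0, -0.001], [0, 0, 0.11]],
    [1, [0, 0, -0.002], [0, 0, 0.22]],
    [1, [0, 0, -0.003], [0, 0, 0.33]],
    [1, [0, 0, -0.004], [0, 0, 0.44]],
    [1, [0, 0, -0.005], [0, 0, 0.55]],
    [1, [0, 0, -0.006], [0, 0, 0.66]],
    [1, [0, 0, -0.007], [0, 0, 0.77]],
    [1, [0, 0, -0.008], [0, 0, 0.88]],
    [1, [0, 0, -0.009], [0, 0, 1]],
    [1, [0, 0, -0.01], [0, 0, 1]],
  ],
)

```text
t: 11.35
position: [0.5699, -0.0364, 0.1543]
ee_rot: [[-0.721, 0.692, 0.004], [0.692, 0.721, 0.001], [-0.002, 0.003, -1.0]]
ft_force: [0.6, 3.2, 4.5]
opening: 0.0128
finger_force: 58.6
```

apply_moves(
  series=[
    [1, [0, 0, -0.001], [0, 0, 0.11]],
    [1, [0, 0, -0.002], [0, 0, 0.22]],
    [1, [0, 0, -0.003], [0, 0, 0.33]],
    [1, [0, 0, -0.004], [0, 0, 0.44]],
    [1, [0, 0, -0.005], [0, 0, 0.55]],
    [1, [0, 0, -0.006], [0, 0, 0.66]],
    [1, [0, 0, -0.007], [0, 0, 0.77]],
    [1, [0, 0, -0.008], [0, 0, 0.8]],
    [1, [0, 0, -0.008], [0, 0, 0.8]],
    [1, [0, 0, -0.008], [0, 0, 0.8]],
  ],
)

```text
t: 12.35
position: [0.5702, -0.0359, 0.1566]
ee_rot: [[-0.179, 0.984, 0.004], [0.984, 0.178, 0.002], [0.001, 0.004, -1.0]]
ft_force: [1.6, 6.3, 4.6]
opening: 0.013
finger_force: 58.7
```

```bash
python3 - <<'E'
from h import *
s=env.get_state();print(s['q'][5],s['ft_force'])
a=env.capture('top'); b=env.capture('scene'); c=env.capture('wrist')
f=lambda i,x0,y0,x1,y1:cv2.resize(i[y0:y1,x0:x1,::-1],(400,300),interpolation=cv2.INTER_CUBIC)
cv2.imwrite('pics/m1.png',np.vstack([np.hstack([f(a,180,180,240,225),f(b,300,160,380,220)]),np.hstack([f(c,0,0,560,420),f(a,130,150,330,300)])]))
E
```

```text
-15.197629639731232 [1.55954105 6.29051871 4.61092062]
```

View pics/m1.png

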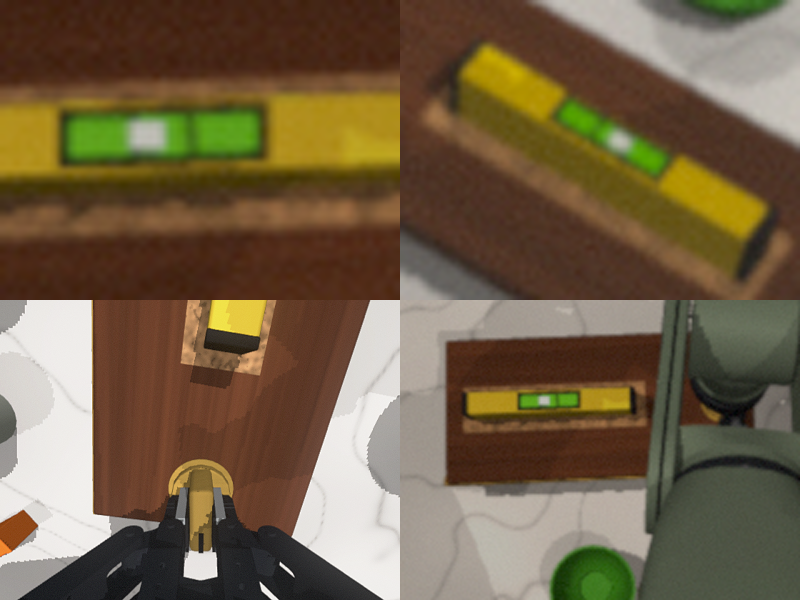

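The bubble is about 5 mm off towards the hinge: in the top crop it is at 148 and the window middle at 164. I'll turn further, then let it settle and measure.

apply_moves(
  series=[
    [1, [0, 0, -0.001], [0, 0, 0.11]],
    [1, [0, 0, -0.002], [0, 0, 0.22]],
    [1, [0, 0, -0.003], [0, 0, 0.33]],
    [1, [0, 0, -0.004], [0, 0, 0.44]],
    [1, [0, 0, -0.006], [0, 0, 0.55]],
    [1, [0, 0, -0.007], [0, 0, 0.64]],
    [1, [0, 0, -0.007], [0, 0, 0.64]],
    [1, [0, 0, -0.007], [0, 0, 0.64]],
    [1, [0, 0, -0.007], [0, 0, 0.64]],
    [1, [0, 0, -0.007], [0, 0, 0.64]],
  ],
)

```text
t: 13.5
position: [0.5704, -0.0356, 0.1585]
ee_rot: [[0.318, 0.948, 0.004], [0.948, -0.318, 0.003], [0.004, 0.003, -1.0]]
ft_force: [3.4, 7.5, 3.7]
opening: 0.013
finger_force: 58.4
```

apply_moves(
  series=[
    [1, [0, 0, 0], [0, 0, 0]],
    [1, [0, 0, 0], [0, 0, 0]],
    [1, [0, 0, 0], [0, 0, 0]],
    [1, [0, 0, 0], [0, 0, 0]],
    [1, [0, 0, 0], [0, 0, 0]],
    [1, [0, 0, 0], [0, 0, 0]],
    [1, [0, 0, 0], [0, 0, 0]],
    [1, [0, 0, 0], [0, 0, 0]],
    [1, [0, 0, 0], [0, 0, 0]],
    [1, [0, 0, 0], [0, 0, 0]],
  ],
)

```text
t: 14.5
position: [0.5705, -0.0356, 0.1586]
ee_rot: [[0.318, 0.948, 0.004], [0.948, -0.318, 0.003], [0.004, 0.003, -1.0]]
ft_force: [3.4, 6.4, 3.9]
opening: 0.0132
finger_force: 58.4
```

```bash
cat >> h.py <<'E'
def bubble(cam='top',box=(180,190,240,215),k=8):
    "bubble offset in mm, + towards image right"
    im=env.capture(cam)[box[1]:box[3],box[0]:box[2]]; im=cv2.resize(im,None,fx=k,fy=k,interpolation=cv2.INTER_CUBIC)
    h=cv2.cvtColor(im,cv2.COLOR_RGB2HSV)
    g=cv2.inRange(h,(38,120,50),(80,255,255)); c=np.argwhere(g)[:,::-1]
    x0,x1=np.percentile(c[:,0],[0.3,99.7]); y0,y1=np.percentile(c[:,1],[5,95])
    w=cv2.inRange(h,(0,0,110),(180,90,255)); w[:int(y0)]=0; w[int(y1):]=0; w[:,:int(x0)]=0; w[:,int(x1):]=0
    b=np.argwhere(w)[:,1].mean()
    print('win',x0,x1,'bubble',b,'mm',(b-(x0+x1)/2)*57/(x1-x0)); return im
E
python3 - <<'E'
from h import *
bubble();im=bubble(); cv2.imwrite('pics/b1.png',im[:,:,::-1])
s=env.get_state(); print(s['t'],s['q'][5],s['ft_force'])
E
```

```text
win 75.0 310.0 bubble 186.65552050473187 mm -1.4175971541714194
win 75.0 310.0 bubble 186.6123882503193 mm -1.428059020135319
14.6 13.602690728090849 [3.50138782 6.39699576 3.83126359]
```

apply_moves(
  series=[
    [1, [0, 0, -0.001], [0, 0, 0.1]],
    [1, [0, 0, -0.002], [0, 0, 0.2]],
    [1, [0, 0, -0.003], [0, 0, 0.28]],
    [1, [0, 0, -0.003], [0, 0, 0.28]],
    [1, [0, 0, -0.003], [0, 0, 0.28]],
    [1, [0, 0, -0.003], [0, 0, 0.28]],
    [1, [0, 0, -0.003], [0, 0, 0.28]],
    [1, [0, 0, -0.003], [0, 0, 0.28]],
    [1, [0, 0, -0.003], [0, 0, 0.28]],
    [1, [0, 0, -0.003], [0, 0, 0.28]],
  ],
)

```text
t: 15.6
position: [0.5706, -0.0355, 0.1594]
ee_rot: [[0.517, 0.856, 0.004], [0.856, -0.517, 0.003], [0.005, 0.002, -1.0]]
ft_force: [3.9, 7.2, 3.5]
opening: 0.0126
finger_force: 58.4
```

apply_moves(
  series=[
    [-0.3, [0, 0, 0], [0, 0, 0]],
    [-0.3, [0, 0, 0], [0, 0, 0]],
    [-0.3, [0, 0, 0], [0, 0, 0]],
    [-0.3, [0, 0, 0], [0, 0, 0]],
    [-0.3, [0, 0, -0.05], [0, 0, 0]],
    [-0.3, [0, 0, -0.15], [0, 0, 0]],
    [-0.3, [0, 0, -0.25], [0, 0, 0]],
    [-0.3, [0, 0, -0.35], [0, 0, 0]],
    [-0.3, [0, 0, -0.35], [0, 0, 0]],
    [-0.3, [0, 0, -0.35], [0, 0, 0]],
  ],
)

```text
t: 16.6
position: [0.5689, -0.0373, 0.2637]
ee_rot: [[0.517, 0.856, 0.001], [0.856, -0.517, -0.0], [0.0, 0.001, -1.0]]
ft_force: [0.0, 0.7, -0.7]
opening: 0.0559
finger_force: 0.0
```

```bash
python3 - <<'E'
from h import *
bubble();im=bubble(); 
c=save('wrist','w4.png')
cv2.imwrite('pics/b2.png',np.vstack([cv2.resize(im[:,:,::-1],(560,180)),c[:,:,::-1]]))
plan((.565,.148,.22),91.35)
E
```

```text
win 75.0 309.0 bubble 193.3400365630713 mm 0.3264191627994178
win 74.0 309.0 bubble 193.2456246228123 mm 0.42340682340553676
t 16.75 pos [ 0.5683 -0.0371  0.2619] shift [ 0.523 -0.328  0.14 ] turn [-0.003  0.001 -0.722] q6 26.227914582605557
```

View pics/b2.png

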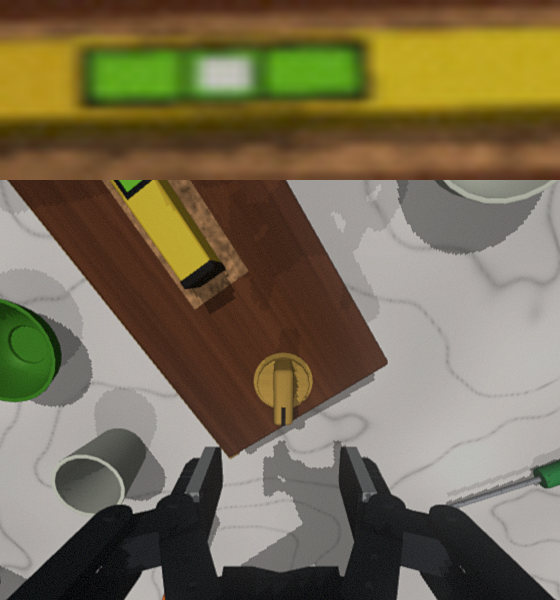

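The bubble is centred, within about 0.4 mm, and the foot is released. Next I go above the level with the fingers shut.

apply_moves(
  series=[
    [-0.3, [0.12, -0.08, 0], [0, 0, -0.18]],
    [0.5, [0.24, -0.16, 0], [0, 0, -0.36]],
    [1, [0.36, -0.24, 0], [0, 0, -0.54]],
    [1, [0.523, -0.328, 0.05], [0, 0, -0.72]],
    [1, [0.523, -0.328, 0.1], [0, 0, -0.72]],
    [1, [0.523, -0.328, 0.14], [0, 0, -0.72]],
    [1, [0.523, -0.328, 0.14], [0, 0, -0.72]],
    [1, [0.523, -0.328, 0.14], [0, 0, -0.72]],
    [1, [0.523, -0.328, 0.14], [0, 0, -0.72]],
  ],
)

```text
t: 17.65
position: [0.5663, 0.147, 0.222]
ee_rot: [[-0.021, 1.0, 0.001], [1.0, 0.021, -0.0], [-0.0, 0.001, -1.0]]
ft_force: [0.7, -0.3, 0.6]
opening: 0.0002
finger_force: 0.0
```

```bash
python3 - <<'E'
from h import *
import cv2
im=cv2.imread('pics/b1.png'); h=cv2.cvtColor(im,cv2.COLOR_BGR2HSV); c=np.argwhere(cv2.inRange(h,(38,120,50),(80,255,255)))
y0,y1=np.percentile(c[:,0],[1,99]); uv=(180+192/8,190+(y0+y1)/16); print(uv,px2w('top',uv,.111))
p=px2w('top',uv,.111); plan((p[0],p[1],.19),91.35)
im=env.capture('wrist'); cv2.imwrite('pics/w5.png',im[:,:,::-1]); print(env.get_state()['opening'])
s=env.get_state()
for q in ['level']: print([(d['position'],d['conf'],px2w('wrist',d['position'],.071)) for d in env.spot_point('wrist',q)])
E
```

```text
(204.0, np.float64(200.25)) [0.5645851  0.15010432 0.111     ]
t 17.65 pos [0.5663 0.147  0.222 ] shift [ 0.011 -0.006  0.107] turn [ 0.002  0.    -0.004] q6 12.252535181972231
9.685676454913647e-05
[([279.0, 216.6], 0.97, array([0.56609691, 0.15099546, 0.071     ]))]
```

View pics/w5.png

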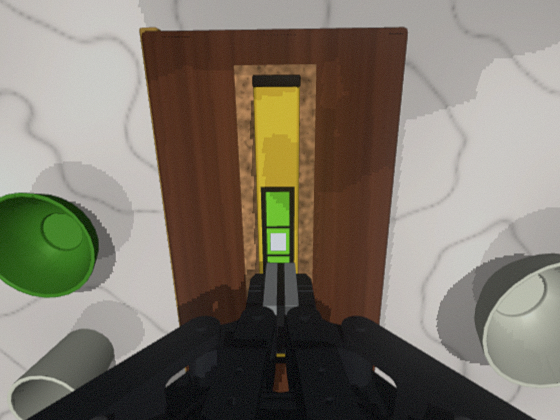

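The bubble (278,241) is centred and the shut fingers line up with the level. I'll creep down.

apply_moves(
  series=[
    [1, [0.012, -0.004, 0.04], [0, 0, -0.004]],
    [1, [0.012, -0.004, 0.08], [0, 0, -0.004]],
    [1, [0.012, -0.004, 0.1], [0, 0, -0.004]],
    [1, [0.012, -0.004, 0.107], [0, 0, -0.004]],
    [1, [0.012, -0.004, 0.107], [0, 0, -0.004]],
    [1, [0.012, -0.004, 0.107], [0, 0, -0.004]],
  ],
)

```text
t: 18.35
position: [0.5648, 0.1517, 0.1894]
ee_rot: [[-0.026, 1.0, 0.001], [1.0, 0.026, -0.0], [-0.0, 0.001, -1.0]]
ft_force: [1.0, -1.0, 0.0]
opening: -0.0002
finger_force: 0.0
```

apply_moves(
  series=[
    [1, [0, 0, 0.003], [0, 0, 0]],
    [1, [0, 0, 0.006], [0, 0, 0]],
    [1, [0, 0, 0.01], [0, 0, 0]],
    [1, [0, 0, 0.01], [0, 0, 0]],
    [1, [0, 0, 0.01], [0, 0, 0]],
  ],
)

```text
t: 18.85
position: [0.5645, 0.1516, 0.1863]
ee_rot: [[-0.026, 1.0, 0.0], [1.0, 0.026, -0.0], [-0.0, 0.0, -1.0]]
ft_force: [0.5, -0.3, 0.0]
opening: 0.0
finger_force: 0.0
```

apply_moves(
  series=[
    [1, [0, 0, 0.003], [0, 0, 0]],
    [1, [0, 0, 0.003], [0, 0, 0]],
    [1, [0, 0, 0.003], [0, 0, 0]],
  ],
)

```text
t: 19.15
position: [0.5645, 0.1516, 0.1853]
ee_rot: [[-0.026, 1.0, 0.0], [1.0, 0.026, -0.0], [-0.0, 0.0, -1.0]]
ft_force: [-0.2, 0.4, 0.6]
opening: 0.0001
finger_force: 0.0
```

apply_moves(
  series=[
    [1, [0, 0, 0.003], [0, 0, 0]],
    [1, [0, 0, 0.003], [0, 0, 0]],
    [1, [0, 0, 0.003], [0, 0, 0]],
  ],
)

```text
t: 19.45
position: [0.5645, 0.1516, 0.1844]
ee_rot: [[-0.026, 1.0, 0.0], [1.0, 0.026, -0.0], [-0.0, 0.0, -1.0]]
ft_force: [-0.1, -0.5, 0.2]
opening: -0.0003
finger_force: 0.0
```

apply_moves(
  series=[
    [1, [0, 0, 0.003], [0, 0, 0]],
    [1, [0, 0, 0.003], [0, 0, 0]],
    [1, [0, 0, 0.003], [0, 0, 0]],
  ],
)

```text
t: 19.75
position: [0.5646, 0.1516, 0.1837]
ee_rot: [[-0.026, 1.0, 0.001], [1.0, 0.026, -0.0], [-0.0, 0.001, -1.0]]
ft_force: [-0.1, 0.2, 1.5]
opening: 0.0003
finger_force: 0.8
```

Contact. Next, small steps to build up the push.

apply_moves(
  series=[
    [1, [0, 0, 0.003], [0, 0, 0]],
    [1, [0, 0, 0.003], [0, 0, 0]],
    [1, [0, 0, 0.003], [0, 0, 0]],
  ],
)

```text
t: 20.05
position: [0.5647, 0.1516, 0.1837]
ee_rot: [[-0.026, 1.0, 0.001], [1.0, 0.026, 0.0], [0.0, 0.001, -1.0]]
ft_force: [-1.5, -0.1, 6.2]
opening: 0.0001
finger_force: 3.2
```

apply_moves(
  series=[
    [1, [0, 0, 0.001], [0, 0, 0]],
    [1, [0, 0, 0.001], [0, 0, 0]],
    [1, [0, 0, 0.001], [0, 0, 0]],
  ],
)

```text
t: 20.35
position: [0.5646, 0.1516, 0.1837]
ee_rot: [[-0.026, 1.0, 0.001], [1.0, 0.026, 0.0], [0.0, 0.001, -1.0]]
ft_force: [-2.5, 0.3, 7.2]
opening: 0.0002
finger_force: 4.0
```

apply_moves(
  series=[
    [1, [0, 0, 0.002], [0, 0, 0]],
    [1, [0, 0, 0.002], [0, 0, 0]],
    [1, [0, 0, 0.002], [0, 0, 0]],
    [1, [0, 0, 0.002], [0, 0, 0]],
    [1, [0, 0, 0.002], [0, 0, 0]],
    [1, [0, 0, 0.002], [0, 0, 0]],
    [1, [0, 0, 0.002], [0, 0, 0]],
    [1, [0, 0, 0.002], [0, 0, 0]],
    [1, [0, 0, 0.002], [0, 0, 0]],
    [1, [0, 0, 0.002], [0, 0, 0]],
  ],
)

```text
t: 21.35
position: [0.5646, 0.1516, 0.1837]
ee_rot: [[-0.026, 1.0, 0.002], [1.0, 0.026, 0.0], [0.0, 0.002, -1.0]]
ft_force: [-1.9, -0.7, 10.5]
opening: 0.0001
finger_force: 5.5
```

```bash
python3 - <<'E'
from h import *
a=env.capture('scene');b=env.capture('wrist')
cv2.imwrite('pics/f.png',np.hstack([cv2.resize(a[130:250,280:420,::-1],(400,343),interpolation=cv2.INTER_CUBIC),cv2.resize(b[:,:,::-1],(400,343))]))
s=env.get_state();print(s['t'],s['ft_force'],s['finger_force'])
E
```

```text
21.45 [-3.55183084 -0.99669095 11.51032218] 5.508015732339118
```

View pics/f.png

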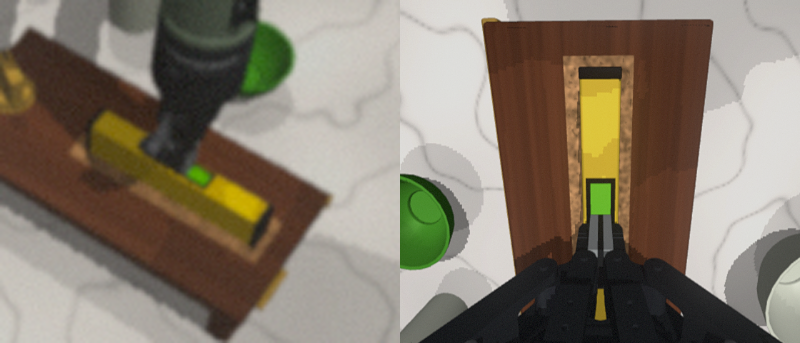

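The level stands flat and straight on the strip with the fingertips on its middle, at about 11 N. No bubble shows in the half of the vial that is visible, so it is still in the covered middle. I'm handing in.

```bash
python3 -c "
from rig import env
print(env.job_done())"
```

```text
the job is handed in; nothing more can be done
None
```

I handed the job in with the yellow level on the cork strip and the arm pressing it at about 11 N. The bubble was 0.4 mm off centre at the last clear reading, after letting go of the foot; the fingers hid it during the press. No verdict was returned.

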